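# Clamp a soft-leather shoe gently on the inclined rest

### The arm

A 7-joint arm with a two-finger parallel gripper is mounted at the origin on the work surface. World frame = base frame: x ahead of the robot, y to its left, z up, the work surface at z = 0. Lengths are in m, angles in rad, forces in N, time in s.
With the tool pointing down it reaches from about 0.35 to 0.9 m from the base axis. Payload 8.1 kg.
Tool frame: the origin (TCP) lies on the centre line of the jaws, within the pads' length; the fingertips stand 11 mm ahead of it and the grasp point (between the pads) lies 8 mm behind it; z points along the fingers, x is the direction in which the jaws open and shut, and the axes are right-handed (so a half turn about z gives the same grasp; the last joint's range is limited). The gripper opens to 92 mm and grips with 3 to 60 N. Pads are 19 mm wide; open, the fingers measure 130 mm over their backs; the gripper's body (75 mm by 190 mm) begins 47 mm behind the grasp point.
Start: joints at [1.074, 0.434, 0.025, 1.573, -0.012, 1.134, -0.075], TCP at [0.24, -0.577, 0.207] pointing down, gripper open.
Joint ranges: [-2.62, 2.62], [-0.44, 2.09], [-1.27, 1.32], [0.08, 2.57], [-1.32, 4.46], [0.12, 2], [-2.74, 2.74]. Speed limits (rad/s): [2.22, 2.22, 3.01, 3.01, 3.14, 3.14, 3.14].

### API

Orientations are given as a rotation vector (axis times angle).
In Python, from cell import observe, eyes, ticket, finder gives the robot as it stands.
- The arm moves only by the tool arm_command, never from a script. Its argument "plan" is a list of rows, each an object with "translation": the shift along the tool's x, y, z scaled (see below), a list of three; "turn": the turn, a rotation vector about the tool's x, y, z scaled (see below), a list of three; "hand": the opening, from 0 (shut) to 1 (fully open). In form: [{"translation": [x, y, z], "turn": [wx, wy, wz], "hand": hand}, ...]. A call has 1 to 20 rows; each row is the pose to reach, as a shift and turn from the pose commanded when the call began, along the tool's axes at that moment; what a row does not reach only later rows make up. The controller multiplies each number of a shift by 120 mm and each number of a turn by pi/2 rad. A row lasts 1/8 s, in which the tool goes at most 62.5 mm and 10.7 degrees, less where a joint would pass 70% of its speed; a pose out of reach is approached as far as the arm can. A call with a number of a shift or a turn outside -1 to 1 is refused whole. A call with a gripper value outside its range is refused whole. The fingers move at their own pace and stop on an object; "squeeze" is the grip in N (left out, the last holds). Time passes only in rows, so rows that repeat a pose let the fingers close. It gives the time, the measured TCP pose, the force and the opening at its end, in the units of the state.
- observe(): the state, without advancing time (a new reading comes with each control period).
- eyes.get_image(name): name is "scene" or "top" or "wrist"; returns (picture, depth): 384x512x3 uint8, blue, green, red; 384x512 float32, m along the optical axis (not along the pixel's ray), 0 where there is no reading.
- eyes.calibration(name): a dict with "K" (3x3 intrinsics, pixels), "origin" and "attitude" of the camera in the world. Camera axes: x right, y down, z forward; pixel columns grow to the right and rows downward; lengths in m; the calibration is good to about 2 mm. The wrist camera is an equidistant fisheye: a pixel r from the principal point sees the ray r / f radians off the axis. A picture is of the moment at which its call begins: read the wrist's pose just before it. calibration takes no time and is no camera call; for the wrist camera it gives the pose at the moment of the call.
- ticket.sign_off(): hands the job in, once; it reports no verdict.
Trained networks look in the newest picture that a camera, given by its name, has taken for a name from the list of things; names that differ only in an ending like _2 or _b are one class to them, and where a whole thing is asked for, a point or a joint stands for the part that bears it (a point fixed in the world has none). Each returns a list of dicts, best first, with "score" (0 to 1); they miss things now and then, are a little off and sometimes report something else, mostly with a low value. They report only what shows in the picture. A call takes as long as a camera call. They do not tell look-alikes from the thing itself.
- finder.boxes_of(camera, name): "rect" ([left, top, right, bottom] in pixels, round what is visible of it).
The state is a dict: "clock": time; "joints": joint angles; "dq": joint speeds; "joint_efforts": joint torques, N m; "position": TCP position; "ee_rot": TCP orientation; "force": force on the tool from outside, world axes, zero at the start; "ft_torque": the same for the moment, N m; "width": opening from 0.0 (shut) to 1.0 (fully open).
Only numpy, scipy, OpenCV 4.12 (cv2) and the standard library are available. Lean on these libraries where they do the work, as an engineer would, in place of code of your own. Each camera call takes 0.05 s, during which the arm holds its last target. There are 200 camera calls.

### The job

Pick up the black shoe by its green last, without touching the soft black leather with the fingers, and set it down gently on the inclined rest, sole flat and pointing down the slope, toe home against the steel toe stop at the lower end, and let go of it. Then draw the heel clamp (red handle) down the slope until the yellow sprung pad bears on the heel and is pressed in about half its travel, never jamming it hard, and leave it so. Leave the polish jar, the hammer and the bare green last where they are.

Things in the scene. Friction and masses are not known exactly. Their poses are not given: they have to be found in the camera images.
- shoe: Child's black leather shoe on its green last, 182 long, 105 high, 0.4 kg (balanced near the last), standing on its flat sole. Origin on the sole's underside; x to the toe, y left, z up. Toe tip at x=+95, back of heel at x=-87; heel 54 wide, ball 62. Hold it only by the green last: a block 56 long (x), 34 wide (y), centred at x=-45, y=0, standing out of the leather from z=62 to z=105.
- leather: The black leather part and sole of the shoe, fixed to it; same origin and axes as shoe. Everything of the shoe below z = 62. Soft and freshly polished: the fingers must not touch it.
- last_top (a point): Centre of the top face of the shoe's green last (x = -45, z = 105 of the shoe); same axes as the shoe.
- toe_tip (a point): Foremost point of the shoe's toe (x = +95, z = 16 of the shoe); same axes as the shoe.
- rest: Inclined shoe rest: fixed teal plate 320x120, cork in the middle, sloping 25 degrees, high end toward the robot. Origin on its upper face, 72 above the table; x down the slope, z square to the plate. A shoe that is home has its origin and axes on these: toe against the steel toe stop (face at x=+95, 32 high), between flared cheeks 28 high, 67 apart at the stop, 85 at their mouth (x=+50).
- clamp (a joint): Heel clamp slide along the rest, in m: 0 at the top of the slope, grows as the clamp moves down toward the shoe, at most 0.065. A stiff slide (about 9 N) that stays where it is left. With a shoe home, the pad first meets the heel at 0.042.
- handle (a point): Centre of the top of the clamp's red upright handle: 22 (along the slope) x 30 (across), 62 high, on a dark carriage (30 x 50) whose top is 30 above the plate; handle top 92 above the plate. Axes as rest. Moves with the clamp; 40 uphill of the free pad's face.
- pad (a joint): How far the yellow pad is pressed in against its spring, in m: 0 free, 0.016 fully in. About 0.5 N per mm, so about 4 N at half travel.
- pad_block: The yellow sprung pad (12 thick, 50 wide, 34 high) on the downhill side of the clamp. Origin at the centre of the face that meets the heel, 19 above the plate. Axes as rest.
- polish: Bystander: polish jar, 64 across, 70 high; origin at the centre of its underside.
- hammer: Bystander: hammer 240 long lying along its x; origin under its middle.
- bare_last: Bystander: an all-green bare last, same shape and size as the shoe, no leather; origin and axes as for the shoe.
There are look-alikes about, which are no part of the job. What is meant by the shoe is not blue, and is the smaller of those in its own colour.

How it is judged:
On the way:
1. the shoe lies on the rest, sole flat, toe within 15 mm of the toe stop, let go, with the pad not yet on the heel (x of shoe in the frame of rest between -0.015 and 0.006 m and x of toe_tip in the frame of rest above 0.075 m and z of shoe in the frame of rest below 0.005 m and angle between the z axis of shoe and the z axis of rest, either way round below 0.08 rad and contact force between each of the fingers, pad_block and shoe below 0.1 N), for 0.2 s.
At the end, for the whole second after the job is handed in: The shoe rests still on the inclined rest, toe down the slope, sole flat (within 0.08 rad, 4 mm), toe within 6 mm of the toe stop, within 10 mm of the middle and 0.15 rad of straight, and the yellow pad bears on the heel (over 1 N), pressed in 3.5 to 12.5 mm of its 16 mm (x of shoe in the frame of rest between -0.006 and 0.006 m and y of shoe in the frame of rest between -0.01 and 0.01 m and x of toe_tip in the frame of rest above 0.085 m and z of shoe in the frame of rest below 0.004 m and angle between the z axis of shoe and the z axis of rest, either way round below 0.08 rad and angle between the x axis of shoe and the x axis of rest, either way round below 0.15 rad and value of joint pad between 0.0035 and 0.0125 m and contact force between pad_block and shoe above 1 N and linear speed of shoe below 0.01 m/s); the robot touches nothing.
It fails at once if the fingers touch the soft leather (over 2 N) (contact force between the fingers and leather above 2 N).
It fails at once if the pad is jammed against the heel (over 15 N) (contact force between pad_block and shoe above 15 N).
It fails at once if the shoe is rammed onto the rest (over 70 N) (contact force between shoe and rest above 70 N).
It fails at once if the shoe is dropped (unheld, it moves at over 0.3 m/s) (contact force between the fingers and shoe below 0.1 N and linear speed of shoe above 0.3 m/s).
It fails at once if the polish jar, the hammer or the bare last is moved over 30 mm (distance of any of polish, hammer, bare_last from where it was at the start of the episode above 0.03 m).
It also fails if it takes over 58 s, if anything falls off the work surface, if the arm or the gripper's body presses on something with over 40 N, if the wrist force passes 120 N, or if a joint passes its speed limit or range.

## Working session

There is one attempt and no reset: what is moved stays moved. The work goes in short steps, Python scripts to look and compute and a tool call to move; the robot and the scene stay as the last step left them, time stands still between calls to the robot, and variables do not carry over. Pictures are saved under pics/ and viewed, and the job is handed in when it is done.

Besides the shell and the picture viewer there is one more tool, called after "Emit:" as name([rows], argument=value, ...), one row to a line, values as JSON. arm_command: Moves the arm, as the interface text tells. Its arguments: {"type":"object","properties":{"plan":{"type":"array","items":{"type":"object","properties":{"translation":{"type":"array","items":{"type":"number"}},"turn":{"type":"array","items":{"type":"number"}},"hand":{"type":"number"}}}},"squeeze":{"type":"number"}},"required":["plan"]}

```bash
mkdir -p pics; ls; python3 - <<'E'
from cell import observe, eyes, finder
import cv2,numpy as np
print(observe())
for n in ["scene","top"]:
    p,d=eyes.get_image(n); cv2.imwrite(f"pics/{n}0.png",p); np.save(f"pics/{n}0.npy",d)
    print(n,eyes.calibration(n))
    for o in ["shoe","rest","handle","pad_block","polish","hammer","bare_last"]:
        try: print(o,[(np.round(b["rect"]).tolist(),round(b["score"],2)) for b in finder.boxes_of(n,o)])
        except Exception as e: print(o,e)
E
```

```text
pics
{'clock': 0.0, 'joints': array([ 1.07437464,  0.43526103,  0.02494669,  1.57408952, -0.01158943,
        1.13400221, -0.07511127]), 'dq': array([ 0.00159943, -0.00120392, -0.00075296, -0.00026206,  0.00062505,
        0.00048669, -0.00021735]), 'joint_efforts': array([-1.14520382e-03, -6.67860246e+01,  9.84436199e-01, -3.14470410e+01,
       -6.04638085e-02,  4.27151355e-02,  2.02569713e-04]), 'position': array([ 0.23957167, -0.5766721 ,  0.20642399]), 'ee_rot': array([-2.61242938e+00,  1.74354872e+00,  2.22838695e-03]), 'force': array([ 0.01457279, -0.87540392,  0.86745398]), 'ft_torque': array([ 0.05617215,  0.01896188, -0.05914285]), 'width': 0.9977014582049811}
scene {'K': array([[448.24898466,   0.        , 259.36437138],
       [  0.        , 448.24898466, 191.29801063],
       [  0.        ,   0.        ,   1.        ]]), 'origin': array([1.46851506, 0.25354813, 1.05833359]), 'attitude': array([-1.53745471, -2.00142522,  0.86501638])}
shoe [([298.0, 160.0, 353.0, 192.0], 0.83), ([312.0, 199.0, 351.0, 262.0], 0.72), ([352.0, 265.0, 425.0, 334.0], 0.62)]
rest [([177.0, 141.
[... 397 characters left out ...]
,
       [  0.        , 499.41145732, 189.09613571],
       [  0.        ,   0.        ,   1.        ]]), 'origin': array([ 0.450172  , -0.00742923,  1.95399792]), 'attitude': array([-2.18284652,  2.19661375, -0.07708219])}
shoe [([123.0, 117.0, 171.0, 177.0], 0.92), ([185.0, 240.0, 230.0, 272.0], 0.85), ([177.0, 178.0, 207.0, 222.0], 0.76)]
rest [([274.0, 157.0, 324.0, 237.0], 0.57)]
handle [([298.0, 210.0, 315.0, 230.0], 0.54)]
pad_block [([181.0, 173.0, 208.0, 221.0], 0.6), ([296.0, 214.0, 304.0, 221.0], 0.49), ([274.0, 160.0, 323.0, 237.0], 0.25)]
polish []
hammer [([120.0, 207.0, 147.0, 269.0], 0.82), ([179.0, 176.0, 206.0, 220.0], 0.34)]
bare_last [([357.0, 173.0, 381.0, 217.0], 0.95)]
```

```bash
python3 - <<'E'
import cv2
a=cv2.imread("pics/top0.png")[90:290,90:410]; cv2.imwrite("pics/top0c.png",cv2.resize(a,None,fx=2.5,fy=2.5,interpolation=2))
a=cv2.imread("pics/scene0.png")[120:350,100:440]; cv2.imwrite("pics/sc0c.png",cv2.resize(a,None,fx=2.3,fy=2.3,interpolation=2))
E
```

```text
(no output)
```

View pics/top0c.png

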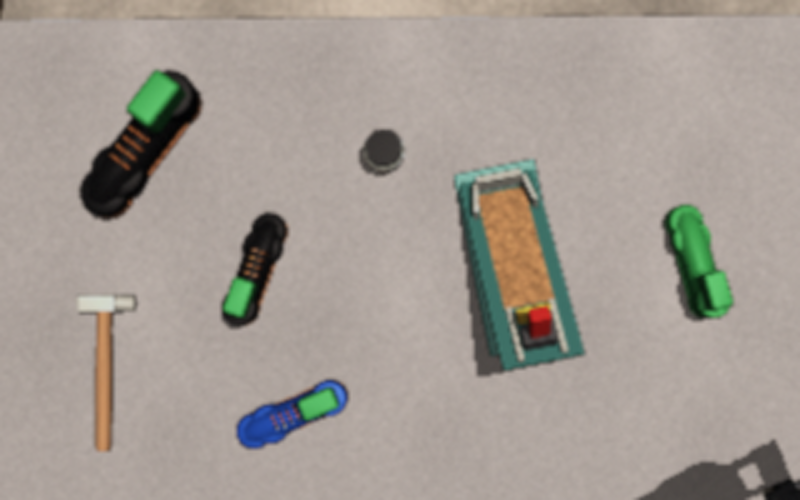

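View pics/sc0c.png

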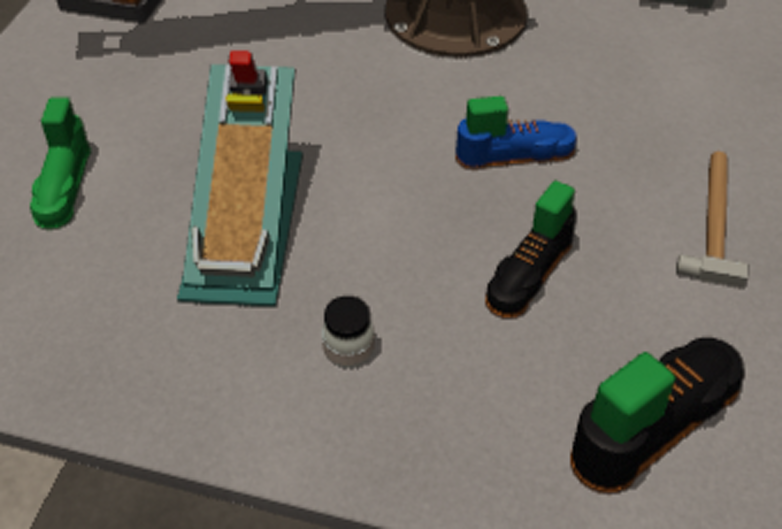

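Look-alikes in the top picture: large black shoe (147,147), small black shoe (192,200), blue shoe (207,257). The small black one is the shoe, with toe up and right and the last at about (186,210). The rest lies at (299,197), the bare last at (369,195), and the polish jar at (243,150).

```bash
cat > h.py <<'E'
import numpy as np,cv2
from scipy.spatial.transform import Rotation as R
from cell import observe, eyes, finder
def cloud(cal,d,wrist=False):
    K=cal["K"];v,u=np.mgrid[0:d.shape[0],0:d.shape[1]].astype(float)
    x=(u-K[0,2])/K[0,0];y=(v-K[1,2])/K[1,1]
    if wrist:
        r=np.hypot(x,y)+1e-9;s=np.tan(np.minimum(r,1.45))/r;x,y=x*s,y*s
    P=np.stack([x*d,y*d,d],-1)
    return P@R.from_rotvec(cal["attitude"]).as_matrix().T+np.array(cal["origin"])
def hsv(p): return cv2.cvtColor(p,cv2.COLOR_BGR2HSV)
def green(p): h=hsv(p); return (abs(h[...,0].astype(int)-65)<14)&(h[...,1]>120)&(h[...,2]>50)
def rect(P):  # min area rect of xy
    (c,s,a)=cv2.minAreaRect(P[:,:2].astype(np.float32)*1000); return np.round(c,1),np.round(s,1),round(a,1)
E
python3 - <<'E'
from h import *
for n in ["top","scene"]:
    p=cv2.imread(f"pics/{n}0.png");d=np.load(f"pics/{n}0.npy");C=cloud(eyes.calibration(n),d)
    b=dict(top=[177,173,209,224],scene=[305,195,355,265])[n]
    m=np.zeros(d.shape,bool);m[b[1]:b[3],b[0]:b[2]]=1
    g=C[m&green(p)&(d>0)]; t=g[g[:,2]>.097]
    print(n,"last top",len(t),t.mean(0),rect(t),g[:,2].max())
    h=hsv(p);bl=C[m&(h[...,2]<60)&(d>0)&(C[...,2]>.008)]
    s=C[m&(d>0)&(C[...,2]>.012)];print("shoe",rect(s),s.mean(0)); dd=np.linalg.svd((s-s.mean(0))[:,:2])[2][0];print(dd)
    # rest: teal+cork+..., 
    b=dict(top=[268,150,330,242],scene=[170,140,240,255])[n]
    m=np.zeros(d.shape,bool);m[b[1]:b[3],b[0]:b[2]]=1
    h=h.astype(int)
    cork=m&(h[...,0]>8)&(h[...,0]<20)&(h[...,1]>90)&(C[...,2]>.01)&(d>0)
    teal=m&(h[...,0]>75)&(h[...,0]<95)&(h[...,1]>60)&(C[...,2]>.01)&(d>0)
    q=C[cork];c=q.mean(0);nrm=np.linalg.svd(q-c)[2][2];nrm*=np.sign(nrm[2]);print("cork",len(q),c,nrm,np.degrees(np.arccos(nrm[2])),np.degrees(np.arctan2(nrm[1],nrm[0])))
    a=np.arctan2(nrm[1],nrm[0]); print(rect(q))
    t=C[teal];on=abs((t-c)@nrm)<.006;print("teal",on.sum(),rect(np.r_[t[on],q]))
    r=m&((h[...,0]<6)|(h[...,0]>174))&(h[...,1]>150)&(d>0);print("red",r.sum(),C[r].mean(0),C[r][:,2].max(), rect(C[r][C[r][:,2]>C[r][:,2].max()-.012]))
    y=m&(h[...,0]>22)&(h[...,0]<34)&(h[...,1]>150)&(d>0);print("yel",y.sum(),C[y].mean(0))
E
```

```text
top last top 117 [0.50190697 0.22677136 0.10461719] (array([501.2, 227.1]), array([31.9, 54.7]), 75.3) 0.11706038638912086
shoe (array([545.4, 211. ]), array([120.8, 194.5]), 87.6) [0.54553321 0.20865461 0.0564838 ]
[-0.95775281  0.28759269]
cork 929 [ 0.57385291 -0.18397917  0.07824412] [0.43786118 0.07405342 0.89598754] 26.36444022593907 9.599332048037425
(array([ 564.4, -185.3]), array([208.1,  75.8]), 10.3)
teal 623 (array([ 555.1, -186.7]), array([303.9, 123.3]), 11.3)
red 86 [ 0.4619863  -0.20371852  0.21635169] 0.23531604696164932 (array([ 470.2, -202.1]), array([20.7, 24.7]), 3.6)
yel 8 [ 0.47802601 -0.18665382  0.15798797]
scene last top 152 [0.50930522 0.23256059 0.10459931] (array([506.2, 233.4]), array([31.5, 53.8]), 68.3) 0.11044335334661282
shoe (array([554.1, 214. ]), array([ 61.7, 173.9]), 72.7) [0.55950267 0.21991507 0.054863  ]
[ 0.92259219 -0.38577668]
cork 1370 [ 0.57570762 -0.18130501  0.07687932] [0.41565028 0.0757302  0.90636625] 24.99207268081456 10.325851173397677
(array([ 573.8, -181.5]), array([179.6,  74.9]), 11.4)
teal 1435 (array([ 558.6, -181.5]), array([309.5, 128. ]), 10.3)
red 128 [ 0.47300617 -0.19812155  0.20814338] 0.23125916311624017 (array([ 475.1, -199.7]), array([23.8, 24.7]), 20.5)
yel 108 [ 0.4792329  -0.19832316  0.15254597]
```

```bash
cat >> h.py <<'E'
def Rt(yaw,pitch=0,flip=1):
    """tool: z = -n of a frame yawed then pitched (nose down) ; x = +-y of the frame"""
    F=R.from_euler("ZY",[yaw,pitch],degrees=True).as_matrix()
    return np.stack([flip*F[:,1],flip*F[:,0],-F[:,2]],1)
def go(pos,Rg,s=None):
    s=s or observe();Rn=R.from_rotvec(s["ee_rot"]).as_matrix()
    t=Rn.T@(np.array(pos)-s["position"])/.12; w=R.from_matrix(Rn.T@Rg).as_rotvec()/(np.pi/2)
    print("t",np.round(t,3),"turn",np.round(w,3),"rows",round(max(np.linalg.norm(t)*120/62.5,np.linalg.norm(w)*90/10.7),1))
E
python3 - <<'E'
from h import *
s=observe();print(R.from_rotvec(s["ee_rot"]).as_matrix().round(3))
for f in(1,-1): go([.45,-.3,.42],Rt(10.5,0,f))
c=eyes.calibration("wrist");print(c,"\n",R.from_rotvec(c["attitude"]).as_matrix().round(3))
E
```

```text
[[ 0.384 -0.924  0.   ]
 [-0.924 -0.384 -0.   ]
 [ 0.    -0.    -1.   ]]
t [-1.461 -2.504 -1.773] turn [ 0.    -0.    -1.866] rows 15.7
t [-1.461 -2.504 -1.773] turn [-0.    -0.     0.134] rows 6.5
{'K': array([[297.31863964,   0.        , 259.74284698],
       [  0.        , 297.31863964, 190.55890862],
       [  0.        ,   0.        ,   1.        ]]), 'origin': array([ 0.30674965, -0.54814182,  0.38400642]), 'attitude': array([ 2.42065887, -1.61294628, -0.21794873])} 
 [[ 0.385 -0.89  -0.246]
 [-0.923 -0.371 -0.103]
 [ 0.001  0.266 -0.964]]
```

Emit:
arm_command([
  {"translation": [-0.5,-1,-1],"turn": [0,0,0],"hand": 1},
  {"translation": [-0.5,-1,-1],"turn": [0,0,0],"hand": 1},
  {"translation": [-0.5,-1,-1],"turn": [0,0,0],"hand": 1},
  {"translation": [-0.5,-1,-1],"turn": [0,0,0],"hand": 1},
])

```text
clock: 1.3
position: [0.3318, -0.4739, 0.3308]
ee_rot: [2.618, -1.736, 0.01]
force: [0.5, -1.4, 0.3]
width: 1.0
```

Emit:
arm_command([
  {"translation": [-1,-1,-0.77],"turn": [0,0,0.134],"hand": 1},
  {"translation": [-1,-1,-0.77],"turn": [0,0,0.134],"hand": 1},
  {"translation": [-1,-1,-0.77],"turn": [0,0,0.134],"hand": 1},
  {"translation": [-1,-1,-0.77],"turn": [0,0,0.134],"hand": 1},
  {"translation": [-1,-1,-0.77],"turn": [0,0,0.134],"hand": 1},
])

```text
clock: 1.92
position: [0.3918, -0.3196, 0.4191]
ee_rot: [2.414, -2.009, -0.001]
force: [-1.0, -0.4, -0.6]
width: 0.999
```

```bash
python3 - <<'E'
from h import *
go([.45,-.2,.42],Rt(10.5,0,-1)); print(observe()["position"],observe()["clock"])
E
```

```text
t [-0.892 -0.658 -0.008] turn [ 0. -0. -0.] rows 2.1
[ 0.39183399 -0.31959491  0.41909287] 1.925
```

Emit:
arm_command([
  {"translation": [-0.89,-0.66,0],"turn": [0,0,0],"hand": 1},
  {"translation": [-0.89,-0.66,0],"turn": [0,0,0],"hand": 1},
  {"translation": [-0.89,-0.66,0],"turn": [0,0,0],"hand": 1},
  {"translation": [-0.89,-0.66,0],"turn": [0,0,0],"hand": 1},
])

```text
clock: 2.42
position: [0.4502, -0.201, 0.4185]
ee_rot: [2.413, -2.01, -0.002]
force: [-0.6, -0.8, 0.0]
width: 0.996
```

```bash
python3 - <<'E'
from h import *
cal=eyes.calibration("wrist");p,d=eyes.get_image("wrist");cv2.imwrite("pics/w1.png",p);np.savez("pics/w1.npz",d=d,C=cloud(cal,d,True))
C=cloud(cal,d,True);q=C[250:380:20,100]; print(C[::60,::80,2].round(3)); print(observe()["position"])
go([.47,.17,.33],Rt(-18,0,-1))
E
```

```text
[[-0.001 -0.001  0.     0.001  0.001 -0.001  0.   ]
 [ 0.     0.046 -0.     0.061 -0.     0.001  0.001]
 [ 0.001 -0.001 -0.002  0.108 -0.001  0.05  -0.001]
 [-0.002  0.103 -0.002  0.157  0.001 -0.001 -0.755]
 [ 0.53   0.523  0.466  0.001 -0.002  0.511  0.525]
 [ 0.595  0.539  0.052 -0.    -0.001  0.536  0.543]
 [-0.067  0.595  0.554  0.554  0.554  0.527  0.546]]
[ 0.44987128 -0.2017855   0.41872847]
t [-3.018 -0.722  0.738] turn [ 0.001 -0.     0.315] rows 6.1
```

View pics/w1.png

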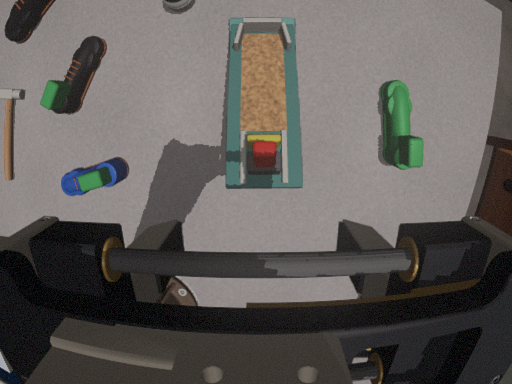

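The wrist picture shows the rest almost upright, with the toe stop at (263,20), the red handle at (264,153) and the yellow pad at (264,139). The shoe is at (80,75), and table depth reads about 0, so the camera model holds.

```bash
python3 - <<'E'
from h import *
p=cv2.imread("pics/w1.png");z=np.load("pics/w1.npz");C=z["C"];h=hsv(p).astype(int)
m=np.zeros(h.shape[:2],bool);m[10:192,222:308]=1
cork=m&(h[...,0]>8)&(h[...,0]<20)&(h[...,1]>90)&(C[...,2]>.02); q=C[cork]
c=np.median(q,0);o=abs(q-c).max(1)<.2;q=q[o];c=q.mean(0);n=np.linalg.svd(q-c)[2][2];n*=np.sign(n[2]);print("n",n,np.degrees(np.arccos(n[2])),np.degrees(np.arctan2(n[1],n[0])))
print("cork",rect(q))
teal=m&(h[...,0]>75)&(h[...,0]<98)&(h[...,1]>60);t=C[teal];t=t[abs((t-c)@n)<.004]
Q=np.r_[t,q];print("plate",rect(Q))
a=np.radians(10.5)
(_,_,ang)=cv2.minAreaRect(Q[:,:2].astype(np.float32)*1000)
for yaw in (ang if ang<45 else ang-90,):
  F=R.from_euler("ZY",[yaw,25],degrees=True).as_matrix()
  # z=0.072 on the axis line: axis from plate's mid-line
  ctr=np.array(cv2.minAreaRect(Q[:,:2].astype(np.float32)*1000)[0])/1000
  zc=c[2]-(n[:2]@(ctr-c[:2]))/n[2]; print("yaw",yaw,"z at centre",zc)
  L=(zc-.072)/np.sin(np.radians(25)); O=np.r_[ctr,zc]+F[:,0]*L; print("origin",O,"L",L)
  X=(C-O)@F
  def st(name,mm):
    x=X[mm];print(name,mm.sum(),"min",np.percentile(x,2,0).round(4),"med",np.median(x,0).round(4),"max",np.percentile(x,98,0).round(4))
  st("red",m&((h[...,0]<6)|(h[...,0]>174))&(h[...,1]>150)); r=m&((h[...,0]<6)|(h[...,0]>174))&(h[...,1]>150); st("redtop",r&(X[...,2]>.087))
  st("yel",m&(h[...,0]>22)&(h[...,0]<34)&(h[...,1]>150)); st("cork",cork);st("teal",teal)
  st("stopgrey",m&(h[...,1]<40)&(X[...,2]>.008)&(X[...,0]>.03)); st("stoptop",m&(h[...,1]<40)&(X[...,2]>.025)&(X[...,2]<.05)&(X[...,0]>.05))
  g=m&(h[...,1]<40)&(X[...,2]>.02)&(X[...,2]<.05)&(X[...,0]>.0)
  cv2.imwrite("pics/w1c.png",cv2.resize(p[5:200,215:315],None,fx=4,fy=3,interpolation=2))
  st("cheekL",g&(X[...,1]>.015)&(X[...,0]<.09));st("cheekR",g&(X[...,1]<-.015)&(X[...,0]<.09))
E
```

```text
n [0.42119304 0.08230033 0.90322925] 25.41416137845508 11.056182830576917
cork (array([ 564. , -183.6]), array([210.1,  74. ]), 11.0)
plate (array([ 557. , -183.7]), array([304.6, 122.8]), 10.6)
yaw 10.60338020324707 z at centre 0.08584424071331953
origin [ 0.58617485 -0.17825335  0.072     ] L 0.03275826429340096
red 340 min [-0.1768 -0.0154  0.0703] med [-0.168  -0.0016  0.0906] max [-0.1581  0.0122  0.0924]
redtop 320 min [-0.1762 -0.0154  0.088 ] med [-0.1677 -0.0016  0.0906] max [-0.1581  0.0122  0.0924]
yel 50 min [-0.1379 -0.0246  0.033 ] med [-0.1289 -0.0018  0.0346] max [-0.1281  0.0209  0.0362]
cork 4182 min [-0.1057 -0.0364 -0.0021] med [-0.022  -0.0007 -0.0003] max [0.0854 0.0342 0.0016]
teal 3940 min [-0.1968 -0.0596 -0.0049] med [-0.091  -0.015  -0.0009] max [0.1266 0.0573 0.001 ]
stopgrey 757 min [ 0.0491 -0.0475  0.0089] med [ 0.0946 -0.0007  0.0256] max [0.104  0.0462 0.0323]
stoptop 394 min [ 0.0515 -0.0472  0.0253] med [ 0.0952 -0.0007  0.0286] max [0.1047 0.0452 0.0327]
cheekL 89 min [0.0488 0.0352 0.0213] med [0.0666 0.0418 0.0265] max [0.0885 0.0482 0.0283]
cheekR 93 min [ 0.0493 -0.0492  0.0205] med [ 0.0662 -0.043   0.0269] max [ 0.0891 -0.0366  0.0288]
```

Emit:
arm_command([
  {"translation": [-1,-0.24,0.2],"turn": [0,0,0.1],"hand": 1},
  {"translation": [-1,-0.24,0.2],"turn": [0,0,0.1],"hand": 1},
  {"translation": [-1,-0.24,0.2],"turn": [0,0,0.1],"hand": 1},
])

```text
clock: 2.85
position: [0.4567, -0.0738, 0.3948]
ee_rot: [2.254, -2.188, -0.003]
force: [-0.0, -0.5, 0.6]
width: 0.999
```

Emit:
arm_command([
  {"translation": [-1,-0.34,0.2],"turn": [0,0,0.1],"hand": 1},
  {"translation": [-1,-0.34,0.2],"turn": [0,0,0.1],"hand": 1},
  {"translation": [-1,-0.34,0.2],"turn": [0,0,0.1],"hand": 1},
])

```text
clock: 3.22
position: [0.4953, 0.0462, 0.3704]
ee_rot: [2.074, -2.359, -0.003]
force: [0.1, 0.3, 0.3]
width: 1.0
```

```bash
python3 - <<'E'
from h import *
print(observe()["position"],observe()["clock"])
go([.46,.215,.32],Rt(-18,0,-1))
E
```

```text
[0.49533379 0.0461771  0.37042898] 3.225
t [-1.357  0.471  0.422] turn [0.001 0.    0.118] rows 2.9
```

Emit:
arm_command([
  {"translation": [-1,0.47,0.42],"turn": [0,0,0.118],"hand": 1},
  {"translation": [-1,0.47,0.42],"turn": [0,0,0.118],"hand": 1},
  {"translation": [-1,0.47,0.42],"turn": [0,0,0.118],"hand": 1},
  {"translation": [-1,0.47,0.42],"turn": [0,0,0.118],"hand": 1},
])

```text
clock: 3.72
position: [0.4548, 0.1698, 0.3206]
ee_rot: [1.843, -2.542, 0.0]
force: [0.6, -0.1, -0.4]
width: 1.004
```

```bash
python3 - <<'E'
from h import *
cal=eyes.calibration("wrist");p,d=eyes.get_image("wrist");cv2.imwrite("pics/w2.png",p);C=cloud(cal,d,True);np.savez("pics/w2.npz",d=d,C=C)
print([(np.round(b["rect"]).tolist(),round(b["score"],2)) for b in finder.boxes_of("wrist","shoe")])
near=(np.hypot(C[...,0]-.503,C[...,1]-.23)<.06)&green(p)
g=C[near];zt=np.percentile(g[:,2],95);print("ztop",zt);t=g[g[:,2]>zt-.006]
print("lasttop",len(t),t.mean(0),rect(t),"sides z",np.percentile(g[:,2],[1,10]))
s=C[(np.hypot(C[...,0]-.545,C[...,1]-.215)<.13)&(C[...,2]>.012)&(C[...,2]<.12)];print("shoe",rect(s))
print(observe()["position"])
E
```

```text
[([47.0, 0.0, 129.0, 117.0], 0.9), ([242.0, 184.0, 342.0, 254.0], 0.73), ([192.0, 55.0, 235.0, 168.0], 0.56)]
ztop 0.10471683512044314
lasttop 147 [0.50081313 0.23358861 0.1032099 ] (array([504.3, 231.4]), array([30.3, 53.5]), 70.8) sides z [0.10022529 0.10164121]
shoe (array([549.6, 210.7]), array([ 61.6, 179.3]), 78.1)
[0.45601421 0.16833284 0.321378  ]
```

View pics/w2.png

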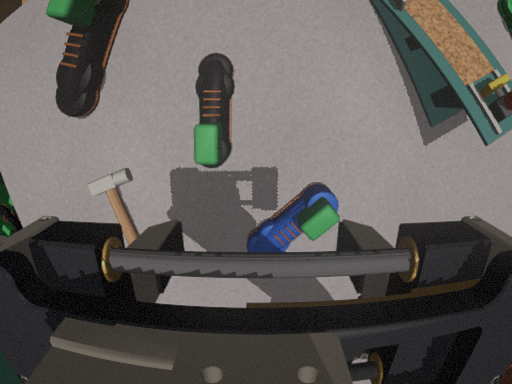

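In the wrist picture the shoe is at (213,110), with its green last at (208,144) and the toe up at (214,58). The blue shoe is at (295,220). Now I refine the yaw from the toe direction.

```bash
python3 - <<'E'
from h import *
p=cv2.imread("pics/w2.png");C=np.load("pics/w2.npz")["C"]
cv2.imwrite("pics/w2c.png",cv2.resize(p[40:180,160:270],None,fx=4.2,fy=4.2,interpolation=2))
m=np.zeros(p.shape[:2],bool);m[45:172,185:242]=1
c=np.array([.5043,.2314])
top=m&(C[...,2]>.098)&(C[...,2]<.112);print("depth-top",top.sum(),rect(C[top]))
for yaw in (-12,-15,-18,-21):
    F=R.from_euler("z",yaw,degrees=True).as_matrix()
    X=(C-np.r_[c,0])@F
    o=[]
    for x0 in np.arange(30,141,10)/1000.:
        k=m&(C[...,2]>.010)&(C[...,2]<.06)&(abs(X[...,0]-x0)<.005)
        if k.sum()>5: y=X[k][:,1];o.append(((y.min()+y.max())*500).round(1))
    k=m&(C[...,2]>.01)&(C[...,2]<.06);print(yaw,o,"maxx",X[k][:,0].max().round(4))
E
```

```text
depth-top 961 (array([503.7, 232. ]), array([33.7, 55.1]), 70.1)
-12 [np.float64(-3.7), np.float64(-5.2), np.float64(-6.6), np.float64(-8.8), np.float64(-11.0), np.float64(-10.6), np.float64(-10.7), np.float64(-12.2), np.float64(-13.9), np.float64(-13.5), np.float64(-14.1), np.float64(-13.5)] maxx 0.1383
-15 [np.float64(-1.9), np.float64(-3.2), np.float64(-3.6), np.float64(-5.3), np.float64(-6.2), np.float64(-5.7), np.float64(-6.1), np.float64(-6.9), np.float64(-8.0), np.float64(-7.4), np.float64(-9.2), np.float64(-9.4)] maxx 0.1386
-18 [np.float64(-0.3), np.float64(-1.1), np.float64(-0.8), np.float64(-1.4), np.float64(-2.1), np.float64(-1.3), np.float64(-1.4), np.float64(-2.4), np.float64(-2.1), np.float64(-3.4), np.float64(-2.8), np.float64(-2.4)] maxx 0.1386
-21 [np.float64(1.1), np.float64(0.8), np.float64(1.8), np.float64(2.1), np.float64(2.7), np.float64(3.2), np.float64(3.3), np.float64(2.0), np.float64(3.8), np.float64(2.8), np.float64(3.4), np.float64(3.2)] maxx 0.1382
```

View pics/w2c.png

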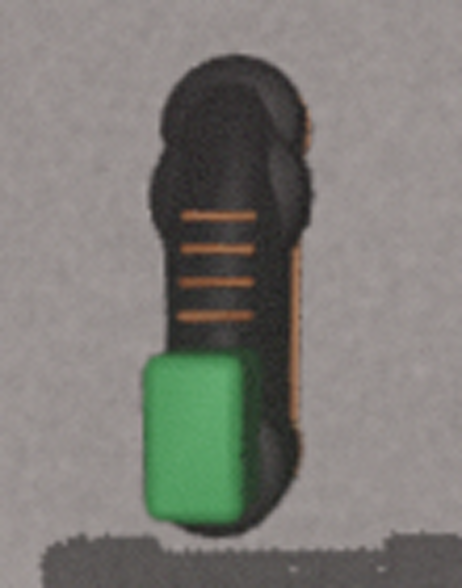

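```bash
python3 - <<'E'
from h import *
go([.504,.232,.215],Rt(-19.5,0,-1))
E
```

```text
t [-0.63  -0.212  0.886] turn [-0.    -0.001  0.013] rows 2.1
```

Emit:
arm_command([
  {"translation": [-0.63,-0.212,0.886],"turn": [0,0,0.014],"hand": 1},
  {"translation": [-0.63,-0.212,0.886],"turn": [0,0,0.014],"hand": 1},
  {"translation": [-0.63,-0.212,0.886],"turn": [0,0,0.014],"hand": 1},
  {"translation": [-0.63,-0.212,0.886],"turn": [0,0,0.014],"hand": 1},
  {"translation": [-0.63,-0.212,0.886],"turn": [0,0,0.014],"hand": 1},
])

```text
clock: 4.45
position: [0.5034, 0.2339, 0.2167]
ee_rot: [-1.812, 2.564, -0.002]
force: [0.7, 0.3, 1.0]
width: 1.001
```

```bash
python3 - <<'E'
from h import *
s=observe();print(s["position"])
cal=eyes.calibration("wrist");p,d=eyes.get_image("wrist");cv2.imwrite("pics/w3.png",p);C=cloud(cal,d,True)
m=(np.hypot(C[...,0]-.504,C[...,1]-.232)<.045)&(C[...,2]>.096)&(C[...,2]<.115)&green(p)
print(m.sum(),rect(C[m]),np.median(C[m][:,2]))
go([.504,.232,.082],Rt(-19.5,0,-1))
E
```

```text
[0.50342325 0.23388819 0.21671587]
413 (array([504.5, 231.9]), array([32.2, 53.1]), 70.0) 0.10350424118797041
t [ 0.016 -0.009  1.123] turn [-0.002  0.001  0.   ] rows 2.2
```

View pics/w3.png

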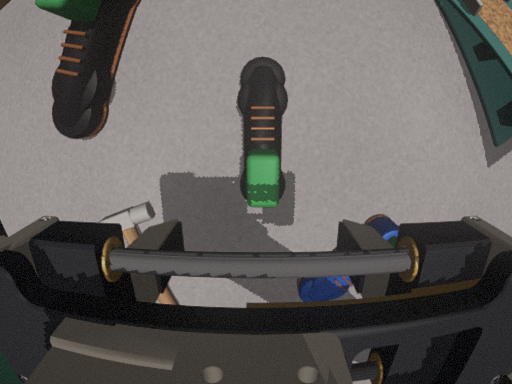

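The wrist picture shows the last at (263,178), centred between the fingers, and the measurement agrees with the earlier one to about 1 mm. I go down now.

Emit:
arm_command([
  {"translation": [0.016,-0.01,0.4],"turn": [0,0,0],"hand": 1},
  {"translation": [0.016,-0.01,0.7],"turn": [0,0,0],"hand": 1},
  {"translation": [0.016,-0.01,0.9],"turn": [0,0,0],"hand": 1},
  {"translation": [0.016,-0.01,0.9],"turn": [0,0,0],"hand": 1},
  {"translation": [0.016,-0.01,0.9],"turn": [0,0,0],"hand": 1},
])

```text
clock: 5.12
position: [0.5038, 0.2331, 0.1087]
ee_rot: [-1.814, 2.562, -0.001]
force: [-0.1, 0.6, 0.1]
width: 0.996
```

```bash
python3 - <<'E'
from h import *
s=observe();print(s["position"],s["force"]);go([.504,.232,.082],Rt(-19.5,0,-1))
E
```

```text
[0.50380609 0.23314514 0.1086923 ] [-0.12078912  0.6094843   0.08401029]
t [ 0.009 -0.004  0.222] turn [-0.001  0.001  0.001] rows 0.4
```

Emit:
arm_command([
  {"translation": [0.009,-0.004,0.12],"turn": [0,0,0],"hand": 1},
  {"translation": [0.009,-0.004,0.22],"turn": [0,0,0],"hand": 1},
  {"translation": [0.009,-0.004,0.22],"turn": [0,0,0],"hand": 1},
  {"translation": [0.009,-0.004,0.22],"turn": [0,0,0],"hand": 1},
  {"translation": [0.009,-0.004,0.22],"turn": [0,0,0],"hand": 0},
  {"translation": [0.009,-0.004,0.22],"turn": [0,0,0],"hand": 0},
  {"translation": [0.009,-0.004,0.22],"turn": [0,0,0],"hand": 0},
  {"translation": [0.009,-0.004,0.22],"turn": [0,0,0],"hand": 0},
  {"translation": [0.009,-0.004,0.22],"turn": [0,0,0],"hand": 0},
  {"translation": [0.009,-0.004,0.22],"turn": [0,0,0],"hand": 0},
  {"translation": [0.009,-0.004,0.22],"turn": [0,0,0],"hand": 0},
  {"translation": [0.009,-0.004,0.22],"turn": [0,0,0],"hand": 0},
], squeeze=25)

```text
clock: 6.62
position: [0.5029, 0.2316, 0.0805]
ee_rot: [1.816, -2.564, 0.0]
force: [-0.2, -1.7, 0.2]
width: 0.361
```

Emit:
arm_command([
  {"translation": [0,0,-0.1],"turn": [0,0,0],"hand": 0},
  {"translation": [0,0,-0.3],"turn": [0,0,0],"hand": 0},
  {"translation": [0,0,-0.6],"turn": [0,0,0],"hand": 0},
  {"translation": [0,0,-1],"turn": [0,0,0],"hand": 0},
  {"translation": [0,0,-1],"turn": [0,0,0],"hand": 0},
  {"translation": [0,0,-1],"turn": [0,0,0],"hand": 0},
], squeeze=35)

```text
clock: 7.38
position: [0.5024, 0.2312, 0.2]
ee_rot: [1.815, -2.563, 0.0]
force: [-0.4, -0.2, -5.1]
width: 0.359
```

```bash
cat >> h.py <<'E'
O=np.array([.5862,-.1793,.072]);F=R.from_euler("ZY",[10.6,25],degrees=True).as_matrix();RG=Rt(10.6,25,-1)
def rest(x,y,z): return O+F@np.array([x,y,z])   # rest frame -> world
def inrest(p): return (np.array(p)-O)@F
E
python3 - <<'E'
from h import *
s=observe();print(s["position"],s["force"],s["width"])
print("pre",rest(-.046-.03,0,.0805+.08)); go([.5,.06,.31],Rt(-5,0,-1)); go(rest(-.076,0,.0805+.09),RG)
E
```

```text
[0.50235393 0.23124677 0.19996169] [-0.4107631  -0.22100906 -5.12595203] 0.3587209359304754
pre [ 0.58516874 -0.17949299  0.24958139]
t [ 1.354 -0.455 -0.916] turn [ 0.    -0.001 -0.16 ] rows 3.3
t [ 2.983 -1.817 -0.487] turn [-0.271  0.072 -0.328] rows 6.8
```

Lifted: the force is 5.1 N and the width holds at 0.359. I carry it to the rest.

Emit:
arm_command([
  {"translation": [0.2,-0.1,-0.3],"turn": [0,0,-0.03],"hand": 0},
  {"translation": [0.5,-0.3,-0.6],"turn": [0,0,-0.08],"hand": 0},
  {"translation": [0.8,-0.5,-0.85],"turn": [0,0,-0.12],"hand": 0},
  {"translation": [1,-0.6,-0.95],"turn": [0,0,-0.16],"hand": 0},
  {"translation": [1,-0.6,-0.95],"turn": [0,0,-0.16],"hand": 0},
])

```text
clock: 8.0
position: [0.5313, 0.0914, 0.3136]
ee_rot: [2.117, -2.319, 0.0]
force: [-0.9, 0.4, -5.3]
width: 0.363
```

```bash
python3 - <<'E'
from h import *
s=observe();print(s["position"],s["force"],s["width"])
go(rest(-.08,0,.0805+.10),Rt(10.6,0,-1));go(rest(-.08,0,.0805+.10),RG)
E
```

```text
[0.5312693  0.09144047 0.3135662 ] [-0.90066914  0.39960362 -5.31168016] 0.3632897901502792
t [ 2.196 -0.692  0.371] turn [ 0.001 -0.001 -0.176] rows 4.5
t [ 2.196 -0.692  0.371] turn [-0.275  0.037 -0.173] rows 4.5
```

Emit:
arm_command([
  {"translation": [0.3,-0.1,0],"turn": [-0.02,0,-0.02],"hand": 0},
  {"translation": [0.7,-0.2,0],"turn": [-0.05,0,-0.06],"hand": 0},
  {"translation": [1,-0.3,0],"turn": [-0.08,0,-0.09],"hand": 0},
  {"translation": [1,-0.3,0],"turn": [-0.1,0.01,-0.09],"hand": 0},
])

```text
clock: 8.5
position: [0.5564, -0.032, 0.3118]
ee_rot: [2.183, -2.079, -0.163]
force: [0.1, 0.5, -4.8]
width: 0.361
```

```bash
python3 - <<'E'
from h import *
s=observe();print(s["position"],s["force"],s["width"]);go(rest(-.08,0,.0805+.10),RG)
E
```

```text
[ 0.55641439 -0.03202237  0.31182446] [ 0.11882291  0.45338557 -4.78943817] 0.36136504336282677
t [ 1.232 -0.274  0.321] turn [-0.174  0.022 -0.084] rows 2.5
```

Emit:
arm_command([
  {"translation": [0.3,-0.1,0.05],"turn": [-0.05,0.005,-0.02],"hand": 0},
  {"translation": [0.7,-0.2,0.15],"turn": [-0.11,0.015,-0.05],"hand": 0},
  {"translation": [1,-0.27,0.25],"turn": [-0.174,0.022,-0.084],"hand": 0},
  {"translation": [1,-0.27,0.25],"turn": [-0.174,0.022,-0.084],"hand": 0},
  {"translation": [1,-0.27,0.25],"turn": [-0.174,0.022,-0.084],"hand": 0},
])

```text
clock: 9.12
position: [0.5904, -0.1448, 0.2787]
ee_rot: [2.148, -1.77, -0.392]
force: [0.1, 0.8, -3.4]
width: 0.364
```

```bash
python3 - <<'E'
from h import *
s=observe();print(s["position"],s["force"],s["width"],inrest(s["position"]));go(rest(-.076,0,.0805+.05),RG)
cal=eyes.calibration("wrist");p,d=eyes.get_image("wrist");cv2.imwrite("pics/w4.png",p);np.savez("pics/w4.npz",d=d,C=cloud(cal,d,True))
E
```

```text
[ 0.59041724 -0.1447836   0.27874394] [ 0.05665208  0.84855983 -3.35628871] 0.36401876797112304 [-0.07786241  0.03315162  0.19180886]
t [ 0.276 -0.012  0.511] turn [-0.002 -0.     0.005] rows 1.1
```

View pics/w4.png

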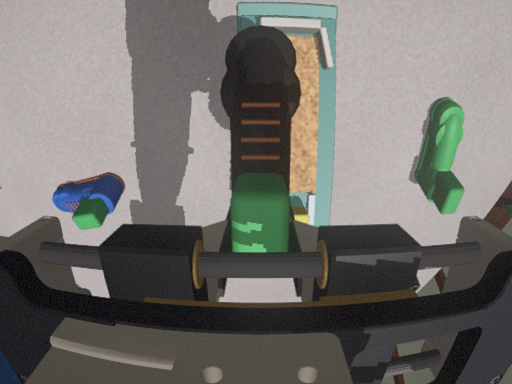

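The shoe hangs straight in the hand: toe at (260,55), last at (260,210). The rest is slightly to the right of it. I move over and down, then check shoe against rest.

Emit:
arm_command([
  {"translation": [0.15,0,0.1],"turn": [0,0,0],"hand": 0},
  {"translation": [0.276,-0.012,0.3],"turn": [0,0,0.005],"hand": 0},
  {"translation": [0.276,-0.012,0.48],"turn": [0,0,0.005],"hand": 0},
  {"translation": [0.276,-0.012,0.51],"turn": [0,0,0.005],"hand": 0},
  {"translation": [0.276,-0.012,0.51],"turn": [0,0,0.005],"hand": 0},
])

```text
clock: 9.8
position: [0.5729, -0.1836, 0.225]
ee_rot: [2.14, -1.78, -0.386]
force: [1.0, -0.0, -3.6]
width: 0.36
```

```bash
python3 - <<'E'
from h import *
s=observe();pr=inrest(s["position"]);print(s["position"],s["force"],pr);print(R.from_matrix(RG.T@R.from_rotvec(s["ee_rot"]).as_matrix()).as_rotvec())
cal=eyes.calibration("wrist");p,d=eyes.get_image("wrist");cv2.imwrite("pics/w5.png",p);C=cloud(cal,d,True);X=(C-O)@F
h=hsv(p).astype(int);m=np.zeros(d.shape,bool);m[:215,150:370]=1
off=pr[2]-.0805
k=m&(X[...,2]>off+.004)&(X[...,2]<off+.12)&(abs(X[...,1])<.06)&(X[...,0]<.1)&(X[...,0]>-.06)&(h[...,2]<70)
print("shoe max x",X[k][:,0].max(),"expected",pr[0]+.046+.095)
for x0 in np.arange(-30,70,10)/1000: 
    kk=k&(abs(X[...,0]-x0)<.004); y=X[kk][:,1]; print(x0,(np.array([y.min(),y.max(),(y.min()+y.max())/2])*1000).round(1), "z",X[kk][:,2].max().round(3)) if kk.sum()>5 else 0
g=m&(h[...,1]<45)&(h[...,2]>100)&(X[...,2]>.012)&(X[...,2]<.04)&(X[...,0]>.045)&(X[...,0]<.12)
print("stop",X[g&(abs(X[...,1])<.02)][:,0].min() if (g&(abs(X[...,1])<.02)).any() else None)
for s_ in (1,-1):
    q=X[g&(s_*X[...,1]>.025)&(X[...,0]<.09)]; print("cheek",len(q),np.percentile(q,[5,50,95],axis=0).round(4).tolist() if len(q) else 0)
t=m&(h[...,0]>75)&(h[...,0]<98)&(h[...,1]>60)&(abs(X[...,2])<.01);print("teal y",np.percentile(X[t][:,1],[1,99]),"z",np.median(X[t][:,2]))
go(rest(-.046-.006,0,.0805+.012),RG)
E
```

```text
[ 0.572893   -0.18357774  0.22504594] [ 9.53610170e-01 -6.40597170e-04 -3.62502135e+00] [-0.07724761 -0.0017569   0.13284636]
[0.00591301 0.00229017 0.00221663]
shoe max x 0.062100838430496685 expected 0.06375238889970379
-0.03 [-22.8  21.1  -0.9] z 0.109
-0.02 [-23.4  21.1  -1.1] z 0.108
-0.01 [-26.4  23.2  -1.6] z 0.107
0.0 [-29.9  27.9  -1. ] z 0.105
0.01 [-31.5  29.3  -1.1] z 0.103
0.02 [-30.7  28.3  -1.2] z 0.102
0.03 [-28.1  25.   -1.5] z 0.1
0.04 [-28.9  25.9  -1.5] z 0.098
0.05 [-26.6  24.3  -1.2] z 0.093
0.06 [-17.7  16.5  -0.6] z 0.088
stop 0.09391583105663805
cheek 319 [[0.0513, 0.0368, 0.0248], [0.0703, 0.0426, 0.0266], [0.0882, 0.0478, 0.0283]]
cheek 342 [[0.0505, -0.0477, 0.024], [0.069, -0.0423, 0.0269], [0.0876, -0.0368, 0.0283]]
teal y [-0.05880678  0.0586939 ] z -0.0010714197508881387
t [-0.015 -0.206  0.341] turn [-0.004 -0.002 -0.001] rows 0.8
```

View pics/w5.png

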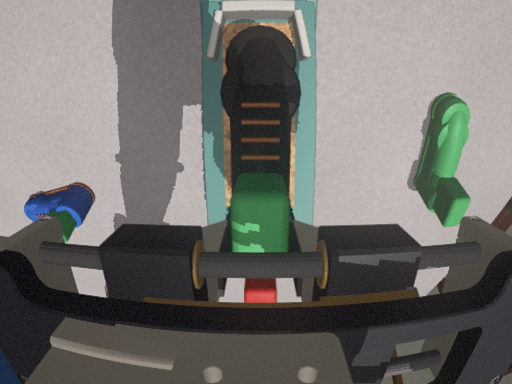

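Everything lines up: shoe centred at −1 mm, cheeks symmetric, and the toe stop face at about 0.094.

Emit:
arm_command([
  {"translation": [-0.015,-0.1,0.1],"turn": [-0.004,-0.002,0],"hand": 0},
  {"translation": [-0.015,-0.18,0.2],"turn": [-0.004,-0.002,0],"hand": 0},
  {"translation": [-0.015,-0.18,0.28],"turn": [-0.004,-0.002,0],"hand": 0},
  {"translation": [-0.015,-0.18,0.34],"turn": [-0.004,-0.002,0],"hand": 0},
  {"translation": [-0.015,-0.18,0.34],"turn": [-0.004,-0.002,0],"hand": 0},
  {"translation": [-0.015,-0.18,0.34],"turn": [-0.004,-0.002,0],"hand": 0},
])

```text
clock: 10.6
position: [0.5751, -0.1816, 0.1785]
ee_rot: [2.136, -1.778, -0.395]
force: [0.1, 0.7, -3.6]
width: 0.363
```

```bash
python3 - <<'E'
from h import *
s=observe();print(inrest(s["position"])-[-.046,0,.0805],s["force"],s["force"]@F);go(rest(-.046-.006,0,.0805),RG)
E
```

```text
[-0.00927313 -0.00023457  0.01127437] [ 0.13591857  0.65859565 -3.60122159] [ 1.75282277  0.62235454 -3.15615371]
t [-0.002 -0.027  0.094] turn [ 0.001  0.001 -0.002] rows 0.2
```

Emit:
arm_command([
  {"translation": [0,-0.01,0.03],"turn": [0,0,0],"hand": 0},
  {"translation": [0,-0.02,0.05],"turn": [0,0,0],"hand": 0},
  {"translation": [0,-0.02,0.065],"turn": [0,0,0],"hand": 0},
  {"translation": [0,-0.02,0.075],"turn": [0,0,0],"hand": 0},
  {"translation": [0,-0.02,0.075],"turn": [0,0,0],"hand": 0},
  {"translation": [0,-0.02,0.075],"turn": [0,0,0],"hand": 0},
])

```text
clock: 11.35
position: [0.5734, -0.1818, 0.1689]
ee_rot: [2.135, -1.777, -0.396]
force: [0.8, -0.3, -4.1]
width: 0.362
```

```bash
python3 - <<'E'
from h import *
s=observe();print(inrest(s["position"])-[-.046,0,.0805],s["force"],s["force"]@F)
E
```

```text
[-0.00678574 -0.00011676  0.00182063] [ 0.7762796  -0.25617527 -4.05224881] [ 2.36138813 -0.39460141 -3.37002849]
```

Not in contact yet. I go down slowly in small steps, keeping to the slope frame.

Emit:
arm_command([
  {"translation": [0,-0.01,0.008],"turn": [0,0,0],"hand": 0},
  {"translation": [0,-0.02,0.016],"turn": [0,0,0],"hand": 0},
  {"translation": [0,-0.025,0.022],"turn": [0,0,0],"hand": 0},
  {"translation": [0,-0.025,0.022],"turn": [0,0,0],"hand": 0},
])

```text
clock: 11.85
position: [0.5752, -0.1814, 0.1653]
ee_rot: [2.136, -1.777, -0.395]
force: [2.0, 0.8, -2.5]
width: 0.359
```

```bash
python3 - <<'E'
from h import *
s=observe();print(inrest(s["position"])-[-.046,0,.0805],s["force"]@F)
E
```

```text
[-3.61031205e-03 -4.74830969e-05 -6.65499084e-04] [ 3.00796011  0.43303754 -1.37322036]
```

Emit:
arm_command([
  {"translation": [0,-0.006,0.006],"turn": [0,0,0],"hand": 0},
  {"translation": [0,-0.012,0.01],"turn": [0,0,0],"hand": 0},
  {"translation": [0,-0.018,0.01],"turn": [0,0,0],"hand": 0},
  {"translation": [0,-0.018,0.01],"turn": [0,0,0],"hand": 0},
])

```text
clock: 12.35
position: [0.5761, -0.1814, 0.1648]
ee_rot: [2.135, -1.777, -0.395]
force: [-0.8, 1.4, 8.4]
width: 0.36
```

```bash
python3 - <<'E'
from h import *
s=observe();print(inrest(s["position"])-[-.046,0,.0805],s["force"]@F)
E
```

```text
[-0.00250797 -0.00018502 -0.0007675 ] [-4.05017433  1.49419577  7.38218168]
```

The sole is down, at about 10 N. I ease the normal load and slide toward the stop.

Emit:
arm_command([
  {"translation": [0,0,-0.006],"turn": [0,0,0],"hand": 0},
  {"translation": [0,-0.008,-0.006],"turn": [0,0,0],"hand": 0},
  {"translation": [0,-0.016,-0.006],"turn": [0,0,0],"hand": 0},
  {"translation": [0,-0.016,-0.006],"turn": [0,0,0],"hand": 0},
])

```text
clock: 12.85
position: [0.5777, -0.1812, 0.1641]
ee_rot: [2.134, -1.777, -0.396]
force: [-2.7, -0.0, 8.7]
width: 0.362
```

```bash
python3 - <<'E'
from h import *
s=observe();print(inrest(s["position"])-[-.046,0,.0805],s["force"]@F)
E
```

```text
[-0.0008265  -0.00030047 -0.000735  ] [-6.03329697  0.45101631  6.73805467]
```

Emit:
arm_command([
  {"translation": [0,0,-0.006],"turn": [0,0,0],"hand": 0},
  {"translation": [0,-0.01,-0.006],"turn": [0,0,0],"hand": 0},
  {"translation": [0,-0.02,-0.006],"turn": [0,0,0],"hand": 0},
  {"translation": [0,-0.02,-0.006],"turn": [0,0,0],"hand": 0},
])

```text
clock: 13.35
position: [0.578, -0.1814, 0.1642]
ee_rot: [2.13, -1.775, -0.4]
force: [-12.6, -1.1, 14.6]
width: 0.36
```

```bash
python3 - <<'E'
from h import *
s=observe();print(inrest(s["position"])-[-.046,0,.0805],s["force"]@F)
cal=eyes.calibration("wrist");p,d=eyes.get_image("wrist");cv2.imwrite("pics/w6.png",cv2.resize(p[0:220,150:370],None,fx=2.7,fy=2.7,interpolation=2))
E
```

```text
[-0.00061116 -0.00058186 -0.00054402] [-17.54367447   1.27012692   7.96368426]
```

View pics/w6.png

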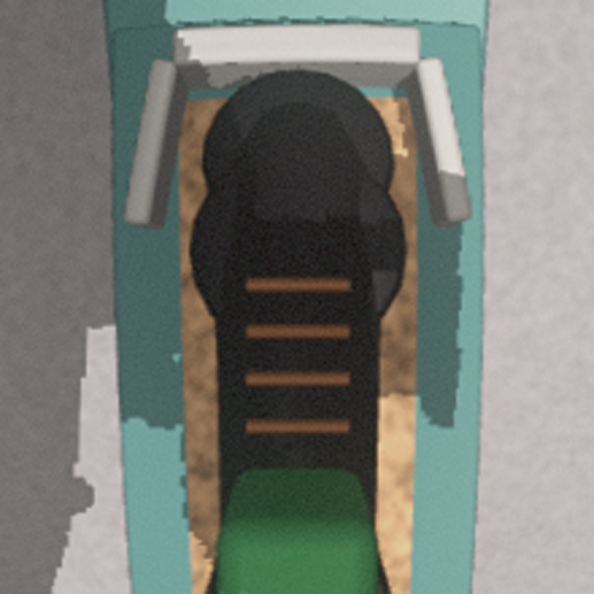

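The toe is against the steel stop and centred between the cheeks, and the force along x rose to 17 N without further motion. I relax the push and let go.

Emit:
arm_command([
  {"translation": [0,0.012,-0.004],"turn": [0,0,0],"hand": 0},
  {"translation": [0,0.012,-0.004],"turn": [0,0,0],"hand": 0},
  {"translation": [0,0.012,-0.004],"turn": [0,0,0],"hand": 0.5},
  {"translation": [0,0.012,-0.004],"turn": [0,0,0],"hand": 0.8},
  {"translation": [0,0.012,-0.004],"turn": [0,0,0],"hand": 1},
  {"translation": [0,0.012,-0.004],"turn": [0,0,0],"hand": 1},
  {"translation": [0,0.012,-0.004],"turn": [0,0,0],"hand": 1},
  {"translation": [0,0.012,-0.004],"turn": [0,0,0],"hand": 1},
])

```text
clock: 14.4
position: [0.5797, -0.1806, 0.1637]
ee_rot: [2.135, -1.777, -0.396]
force: [0.2, -0.0, 0.1]
width: 0.958
```

Emit:
arm_command([
  {"translation": [0,0,-0.2],"turn": [0,0,0],"hand": 1},
  {"translation": [0,0,-0.6],"turn": [0,0,0],"hand": 1},
  {"translation": [0,0.3,-1],"turn": [0,0,0],"hand": 1},
  {"translation": [0,0.7,-1],"turn": [0,0,0],"hand": 1},
  {"translation": [0,0.7,-1],"turn": [0,0,0],"hand": 1},
  {"translation": [0,0.7,-1],"turn": [0,0,0],"hand": 1},
])

```text
clock: 15.15
position: [0.555, -0.1852, 0.3079]
ee_rot: [2.135, -1.777, -0.396]
force: [0.7, -1.1, 0.0]
width: 0.996
```

```bash
python3 - <<'E'
from h import *
s=observe();print(inrest(s["position"]),s["force"]@F,s["joints"])
cal=eyes.calibration("wrist");p,d=eyes.get_image("wrist");cv2.imwrite("pics/w7.png",p);C=cloud(cal,d,True);X=(C-O)@F
g=green(p)&(X[...,2]>.098)&(X[...,2]<.112)&(abs(X[...,1])<.05)&(X[...,0]<.02);q=X[g];print("lasttop",g.sum(),rect(q),q[:,2].mean())
h=hsv(p).astype(int);k=(h[...,2]<70)&(abs(X[...,1])<.04)&(X[...,0]>.03)&(X[...,0]<.11)&(X[...,2]>.012)&(X[...,2]<.08);print("toe",np.percentile(X[k][:,0],99.5))
r=((h[...,0]<6)|(h[...,0]>174))&(h[...,1]>150)&(X[...,2]>.087)&(X[...,2]<.1)&(abs(X[...,1])<.03);print("red",r.sum(),rect(X[r]))
E
```

```text
[-1.28501171e-01 -6.45137655e-05  2.00338813e-01] [ 0.43682416 -1.20999703  0.21946099] [ 0.31123966  0.61543402 -0.32692601  1.13206609  0.27407117  1.85173032
 -1.3695849 ]
lasttop 665 (array([-44.9,   1.2]), array([30.3, 54.4]), 89.7) 0.10351567294607722
toe 0.07982108129117044
red 315 (array([-164.9,   -1.4]), array([27.2, 18. ]), 89.5)
```

View pics/w7.png

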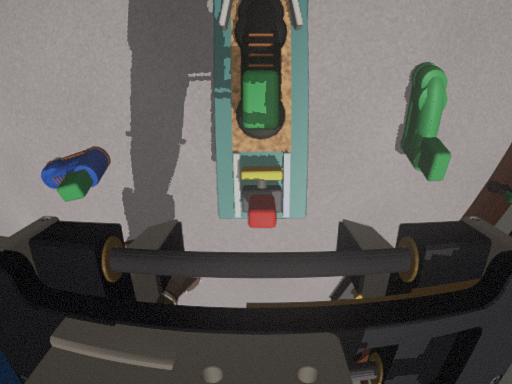

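The shoe is home: last top at rest x −44.9 mm and y +1.2 mm, so the origin error is under 2 mm. In the picture the handle is at (262,212) and the yellow pad at (262,174). Next is the handle, with less tilt because joint 6 is near its limit.

```bash
python3 - <<'E'
from h import *
go(rest(-.167,-.001,.145),Rt(10.6,10,-1))
E
```

```text
t [0.011 0.324 0.458] turn [ 0.168  0.001 -0.001] rows 1.4
```

Emit:
arm_command([
  {"translation": [0.01,0.2,0.1],"turn": [0.06,0,0],"hand": 1},
  {"translation": [0.01,0.32,0.3],"turn": [0.12,0,0],"hand": 1},
  {"translation": [0.01,0.324,0.458],"turn": [0.168,0,0],"hand": 1},
  {"translation": [0.01,0.324,0.458],"turn": [0.168,0,0],"hand": 1},
  {"translation": [0.01,0.324,0.458],"turn": [0.168,0,0],"hand": 1},
])

```text
clock: 15.82
position: [0.4986, -0.1966, 0.2746]
ee_rot: [2.309, -1.92, -0.17]
force: [0.6, -0.2, -0.2]
width: 1.0
```

```bash
python3 - <<'E'
from h import *
s=observe();print(inrest(s["position"]),s["force"]@F,s["joints"].round(2))
go(rest(-.167,-.001,.072),Rt(10.6,10,-1))
E
```

```text
[-0.1665675  -0.00089055  0.14588895] [ 0.59864099 -0.35427162  0.04438315] [ 0.5   0.38 -0.39  1.53  0.19  1.43 -1.3 ]
t [0.002 0.163 0.594] turn [ 0.     0.001 -0.001] rows 1.2
```

Emit:
arm_command([
  {"translation": [0,0.06,0.2],"turn": [0,0,0],"hand": 1},
  {"translation": [0,0.11,0.4],"turn": [0,0,0],"hand": 1},
  {"translation": [0,0.145,0.53],"turn": [0,0,0],"hand": 1},
  {"translation": [0,0.163,0.594],"turn": [0,0,0],"hand": 1},
  {"translation": [0,0.163,0.594],"turn": [0,0,0],"hand": 1},
  {"translation": [0,0.163,0.594],"turn": [0,0,0],"hand": 1},
])

```text
clock: 16.58
position: [0.4673, -0.2027, 0.2085]
ee_rot: [2.309, -1.922, -0.166]
force: [1.0, -0.9, -0.4]
width: 0.996
```

```bash
python3 - <<'E'
from h import *
s=observe();print(inrest(s["position"]),s["force"]@F)
p,d=eyes.get_image("wrist");cv2.imwrite("pics/w8.png",p)
E
```

```text
[-0.16748207 -0.00110397  0.07255735] [ 0.90060501 -1.04355439  0.02049451]
```

View pics/w8.png

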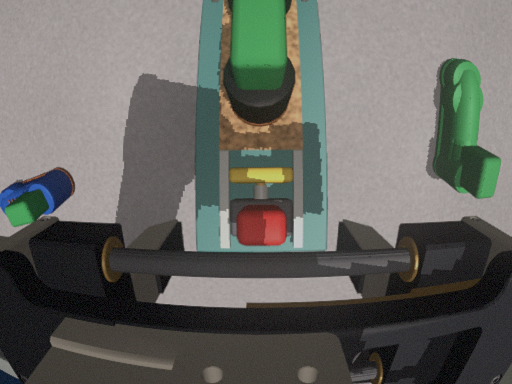

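The handle is centred between the jaws at (262,225), and the pad at (261,175) is free. I close on the handle.

Emit:
arm_command([
  {"translation": [0,0,0],"turn": [0,0,0],"hand": 0},
  {"translation": [0,0,0],"turn": [0,0,0],"hand": 0},
  {"translation": [0,0,0],"turn": [0,0,0],"hand": 0},
  {"translation": [0,0,0],"turn": [0,0,0],"hand": 0},
  {"translation": [0,0,0],"turn": [0,0,0],"hand": 0},
  {"translation": [0,0,0],"turn": [0,0,0],"hand": 0},
  {"translation": [0,0,0],"turn": [0,0,0],"hand": 0},
  {"translation": [0,0,0],"turn": [0,0,0],"hand": 0},
], squeeze=35)

```text
clock: 17.62
position: [0.4666, -0.2037, 0.208]
ee_rot: [2.307, -1.922, -0.166]
force: [1.4, -4.6, -1.3]
width: 0.275
```

```bash
python3 - <<'E'
from h import *
s=observe();print(inrest(s["position"]),s["force"]@F,s["width"]*92)
go(s["position"]+F[:,0]*.036,R.from_rotvec(s["ee_rot"]).as_matrix());go(s["position"]+F[:,0]*.01,R.from_rotvec(s["ee_rot"]).as_matrix())
E
```

```text
[-0.16803237 -0.00195561  0.07165191] [ 1.01490801 -4.7953429  -0.94760392] 25.297544519022583
t [-0.001 -0.29   0.078] turn [0. 0. 0.] rows 0.6
t [-0.    -0.08   0.022] turn [0. 0. 0.] rows 0.2
```

Emit:
arm_command([
  {"translation": [0,-0.03,0.008],"turn": [0,0,0],"hand": 0},
  {"translation": [0,-0.08,0.022],"turn": [0,0,0],"hand": 0},
  {"translation": [0,-0.13,0.035],"turn": [0,0,0],"hand": 0},
  {"translation": [0,-0.18,0.048],"turn": [0,0,0],"hand": 0},
  {"translation": [0,-0.23,0.062],"turn": [0,0,0],"hand": 0},
  {"translation": [0,-0.27,0.073],"turn": [0,0,0],"hand": 0},
  {"translation": [0,-0.29,0.078],"turn": [0,0,0],"hand": 0},
  {"translation": [0,-0.29,0.078],"turn": [0,0,0],"hand": 0},
  {"translation": [0,-0.29,0.078],"turn": [0,0,0],"hand": 0},
])

```text
clock: 18.75
position: [0.4978, -0.1976, 0.193]
ee_rot: [2.306, -1.921, -0.169]
force: [-3.5, -3.4, 5.0]
width: 0.282
```

```bash
python3 - <<'E'
from h import *
s=observe();print(inrest(s["position"]),s["force"]@F,s["width"]*92)
cal=eyes.calibration("wrist");p,d=eyes.get_image("wrist");cv2.imwrite("pics/w9.png",p);C=cloud(cal,d,True);X=(C-O)@F;h=hsv(p).astype(int)
y=(h[...,0]>22)&(h[...,0]<34)&(h[...,1]>150)&(abs(X[...,1])<.03)&(X[...,2]>.02)&(X[...,2]<.05);print("yel",y.sum(),np.percentile(X[y],[3,50,97],axis=0).round(4).tolist())
E
```

```text
[-0.13295924 -0.00173689  0.0715035 ] [-5.78810516 -2.66832191  2.81389883] 25.955037499684266
yel 387 [[-0.1028, -0.0221, 0.033], [-0.0968, 0.0013, 0.0347], [-0.0922, 0.0213, 0.0361]]
```

View pics/w9.png

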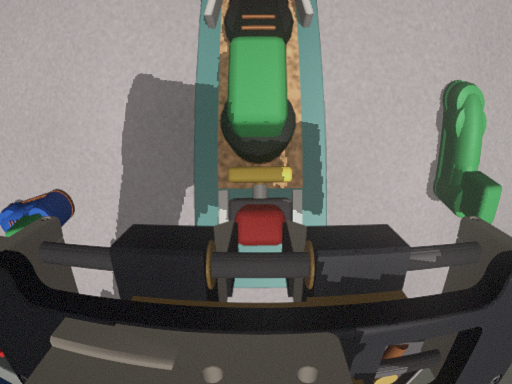

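The clamp followed the hand (35 mm), and the pad face is about 6 mm short of the heel. I move 15 mm more, slowly.

Emit:
arm_command([
  {"translation": [0,-0.02,0.005],"turn": [0,0,0],"hand": 0},
  {"translation": [0,-0.04,0.011],"turn": [0,0,0],"hand": 0},
  {"translation": [0,-0.06,0.016],"turn": [0,0,0],"hand": 0},
  {"translation": [0,-0.08,0.022],"turn": [0,0,0],"hand": 0},
  {"translation": [0,-0.1,0.027],"turn": [0,0,0],"hand": 0},
  {"translation": [0,-0.12,0.033],"turn": [0,0,0],"hand": 0},
  {"translation": [0,-0.12,0.033],"turn": [0,0,0],"hand": 0},
  {"translation": [0,-0.12,0.033],"turn": [0,0,0],"hand": 0},
])

```text
clock: 19.8
position: [0.5103, -0.1952, 0.187]
ee_rot: [2.305, -1.921, -0.17]
force: [-7.5, -3.9, 9.7]
width: 0.279
```

```bash
python3 - <<'E'
from h import *
s=observe();print(inrest(s["position"]),s["force"]@F,s["width"]*92)
cal=eyes.calibration("wrist");p,d=eyes.get_image("wrist");cv2.imwrite("pics/w10.png",cv2.resize(p[60:260,160:360],None,fx=3,fy=3,interpolation=2));C=cloud(cal,d,True);X=(C-O)@F;h=hsv(p).astype(int)
y=(h[...,0]>22)&(h[...,0]<34)&(h[...,1]>150)&(abs(X[...,1])<.03)&(X[...,2]>.02)&(X[...,2]<.05);print("yel",y.sum(),np.percentile(X[y],[3,50,97],axis=0).round(4).tolist())
r=((h[...,0]<6)|(h[...,0]>174))&(h[...,1]>150)&(X[...,2]>.085)&(X[...,2]<.1)&(abs(X[...,1])<.03);print("red",r.sum(),rect(X[r]))
E
```

```text
[-0.11886046 -0.00170541  0.07141761] [-11.44277779  -2.43387292   5.39418123] 25.652662221122277
yel 445 [[-0.098, -0.0205, 0.0332], [-0.0926, 0.0006, 0.0347], [-0.0881, 0.0213, 0.036]]
red 1581 (array([-116.8,   -0.8]), array([28.2, 20.8]), 89.4)
```

View pics/w10.png

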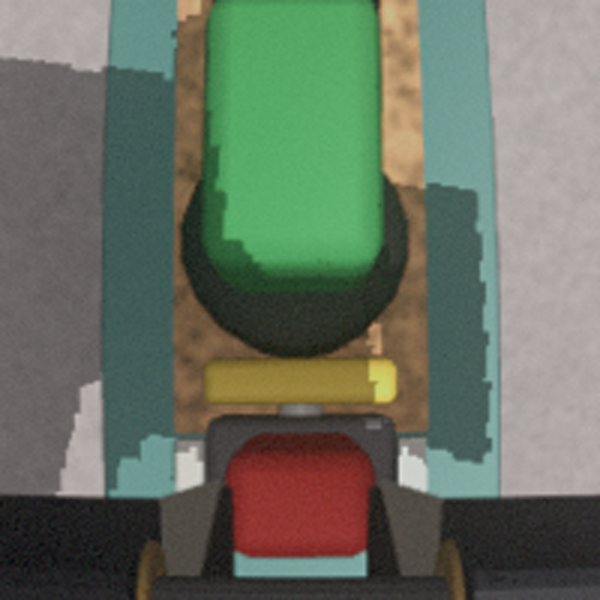

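The pad rests on the heel, and its shaft is partly retracted in the picture (yellow at (300,382), rod still visible). By displacement it is pressed 7–10 mm. I let go of the handle and back off.

Emit:
arm_command([
  {"translation": [0,0,0],"turn": [0,0,0],"hand": 0.5},
  {"translation": [0,0,0],"turn": [0,0,0],"hand": 0.8},
  {"translation": [0,0,0],"turn": [0,0,0],"hand": 1},
  {"translation": [0,0,0],"turn": [0,0,0],"hand": 1},
  {"translation": [0,0,0],"turn": [0,0,0],"hand": 1},
  {"translation": [0,0,0],"turn": [0,0,0],"hand": 1},
  {"translation": [0,-0.05,-0.25],"turn": [0,0,0],"hand": 1},
  {"translation": [0,-0.1,-0.5],"turn": [0,0,0],"hand": 1},
  {"translation": [0,0.1,-0.9],"turn": [0,0,0],"hand": 1},
  {"translation": [0,0.4,-1],"turn": [0,0,0],"hand": 1},
  {"translation": [0,0.4,-1],"turn": [0,0,0],"hand": 1},
  {"translation": [0,0.4,-1],"turn": [0,0,0],"hand": 1},
])

```text
clock: 21.35
position: [0.486, -0.1991, 0.3124]
ee_rot: [2.308, -1.921, -0.168]
force: [0.0, -0.4, -0.5]
width: 1.002
```

```bash
python3 - <<'E'
from h import *
s=observe();print(inrest(s["position"]),s["force"]@F,s["clock"])
cal=eyes.calibration("wrist");p,d=eyes.get_image("wrist");cv2.imwrite("pics/w11.png",cv2.resize(p[0:250,160:360],None,fx=3,fy=2.4,interpolation=2));C=cloud(cal,d,True);X=(C-O)@F;h=hsv(p).astype(int)
y=(h[...,0]>22)&(h[...,0]<34)&(h[...,1]>150)&(abs(X[...,1])<.03)&(X[...,2]>.02)&(X[...,2]<.05);print("yel",y.sum(),np.percentile(X[y],[2,50,98],axis=0).round(4).tolist())
r=((h[...,0]<6)|(h[...,0]>174))&(h[...,1]>150)&(X[...,2]>.087)&(X[...,2]<.1)&(abs(X[...,1])<.03);print("red",r.sum(),rect(X[r]))
g=green(p)&(X[...,2]>.098)&(X[...,2]<.112)&(abs(X[...,1])<.05)&(X[...,0]<.02);print("lasttop",rect(X[g]),X[g][:,2].mean())
# same measures in the first wrist view (free pad)
p=cv2.imread("pics/w1.png");C=np.load("pics/w1.npz")["C"];X=(C-O)@F;h=hsv(p).astype(int)
y=(h[...,0]>22)&(h[...,0]<34)&(h[...,1]>150)&(abs(X[...,1])<.03)&(X[...,2]>.02)&(X[...,2]<.05);print("w1 yel",np.percentile(X[y],[2,50,98],axis=0).round(4).tolist())
r=((h[...,0]<6)|(h[...,0]>174))&(h[...,1]>150)&(X[...,2]>.087)&(X[...,2]<.1)&(abs(X[...,1])<.03);print("w1 red",rect(X[r]))
E
```

```text
[-0.19415535 -0.00099387  0.17466267] [ 0.15262986 -0.43250238 -0.51400127] 21.35
yel 62 [[-0.098, -0.0223, 0.0326], [-0.0919, 0.0015, 0.0349], [-0.0877, 0.0213, 0.0364]]
red 598 (array([-117.9,   -0.7]), array([20. , 27.4]), 0.8)
lasttop (array([-46.5,   0.9]), array([32.9, 53.4]), 89.2) 0.10350527939008071
w1 yel [[-0.1377, -0.0236, 0.033], [-0.1288, -0.0008, 0.0347], [-0.1279, 0.0219, 0.0362]]
w1 red (array([-167.2,   -0.7]), array([18.8, 27.8]), 0.3)
```

View pics/w11.png

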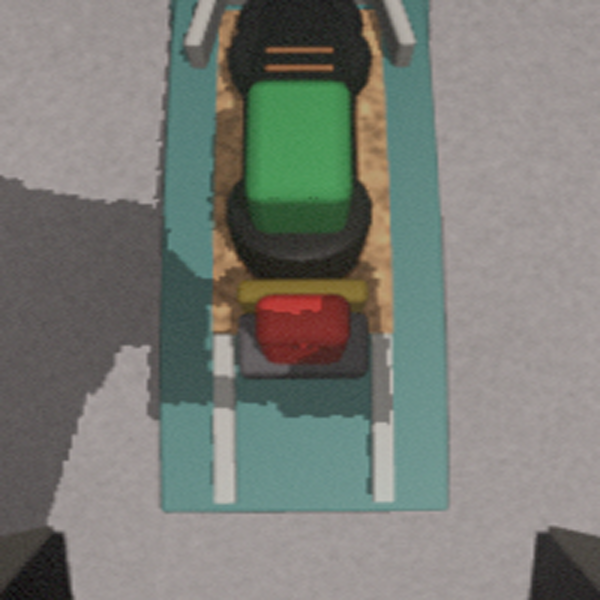

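The handle moved 49.3 mm and the pad face 40.2 mm, so the pad is pressed 7–9 mm. The last is still at x −46.5, y +0.9, and the robot is clear. I hand in.

```bash
python3 -c "
from cell import ticket
print(ticket.sign_off())"
```

```text
the job is handed in; nothing more can be done
None
```

The job is handed in at about 21 s on the robot's clock; no verdict came back. I gripped the small black shoe by its green last, set it sole-down on the rest with the toe against the stop, and let go. Then I drew the heel clamp down about 49 mm, let go of it and backed the arm clear.

**Last checks:**
- **Shoe position:** the last top was at rest x −46.5 mm, y +0.9 mm (home is −45, 0). That puts the shoe within about 1.5 mm of home, straight and flat. Just after letting go it had read −44.9 mm, so the two readings differ by 1.6 mm, which is about the measuring error.
- **Pad:** it is pressed in about 7 mm by the hand's travel and about 9 mm by the camera. The two differ slightly, but both are inside 3.5–12.5 mm.
- **Forces:** the wrist force was highest at about 19 N, while pressing the toe home, and read near zero at the end. I could not measure the finger force on the leather or the pad force on the heel directly.
- **Handle grip:** the jaws closed to about 25 mm on the handle, which is given as 30 mm across. It did not slip.
- **Bystanders:** I never went near the polish jar, hammer or bare last. I did not measure their positions again at the end.

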